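# Two-hand interlock reset of the tile press

### The arm

A 6-joint arm with a two-finger parallel gripper is mounted at the origin on the work surface. World frame = base frame: x ahead of the robot, y to its left, z up, the work surface at z = 0. Lengths are in mm, angles in rad, forces in N, time in s.
With the tool pointing down it reaches from about 400 to 825 mm from the base axis. Payload 7 kg.
Tool frame: the origin (TCP) lies at the very end of the fingers, on their centre line; the grasp point (between the pads) lies 19 mm behind it; z points along the fingers, y is the direction in which the jaws open and shut (so a half turn about z gives the same grasp; the last joint's range is limited). The gripper opens to 88 mm and grips with 3 to 60 N. Pads are 19 mm wide; open, the fingers measure 130 mm over their backs; the gripper's body (78 mm by 193 mm) begins 47 mm behind the grasp point.
Start: joints at [-0.967, 0.359, 0.012, 0, -1.224, -0.288], TCP at [209.613, -641.606, 196.361] pointing down, gripper open.
Joint ranges: [-3.07, 3.07], [-1.43, 2.12], [-1.02, 1.25], [-3.03, 1.67], [-3.05, -0], [-3.03, 3.03]. Speed limits (rad/s): [2.39, 2.39, 3.01, 3.14, 3.14, 3.14].

### API

Orientations are given as a unit quaternion [x, y, z, w].
In Python, from plant import bot gives the robot as it stands. Calls block until the motion is done:
- bot.move_ptp(position, orientation): joint-space move of the TCP to a pose.
- bot.line_to(position, velocity=150, ori=None): straight line of the TCP; ori=None keeps the orientation; velocity is the mean speed in mm/s.
- bot.move_joints(angles): joint-space move.
- bot.move_gripper(opening, force=None): finger opening in mm; force is the grip in N (None keeps the last); returns when the fingers have stopped.
- bot.pause(seconds).
- bot.solve_ik(position, orientation): joint angles nearest the present ones, or None.
- bot.read_state(): the state.
- bot.camera(name): name is "scene" or "top"; returns the picture (384x512x3 uint8, red, green, blue); there is no depth.
- bot.get_calibration(name): a dict with "fx", "fy", "cx", "cy" (pixels), "view" (4x4, takes a point from world to camera coordinates). Camera axes: x right, y up, looking along -z (the intrinsics and any distortion apply to the point x, -y, -z); pixel columns grow to the right and rows downward; lengths in mm; the calibration is good to about 2 mm. A picture is of the moment at which its call begins. get_calibration takes no time and is no camera call.
A pose or a line that the arm cannot do raises bot.Unreachable and nothing moves.
- bot.close_job(): hands the job in, once; it reports no verdict.
The state is a dict: "t": time; "joint_pos": joint angles; "qvel": joint speeds; "tau": joint torques, N m; "tcp_pos": TCP position; "eef_rot": TCP orientation; "contact_force": force on the tool from outside, world axes, zero at the start; "moment": the same for the moment, N m; "width": finger opening in mm.
Only numpy, scipy, OpenCV 4.12 (cv2) and the standard library are available. Lean on these libraries where they do the work, as an engineer would, in place of code of your own. Each camera call takes 0.05 s, during which the arm holds its last target.

### The job

On the press's control console, push the sliding cover's upright tab away from the front with your fingertips until the cover is fully open, without gripping the tab or touching its rear face. Then press the two round buttons together, one fingertip on each, hold both fully down for three seconds so that the interlock resets, and let both up again, leaving the cover open. Grip and lift nothing, and leave the bowl, the jar and the wooden weight where they stand.

Things in the scene. Friction and masses are not known exactly. Their poses are not given: they have to be found in the camera images.
- console: Grey metal console fixed to the table, 225 (x) x 190 (y) x 50 mm high. Origin: on the table under the midpoint between the buttons; front edge at x = -60 mm, rear edge at x = +165 mm. x points from its front (the robot's side) to its rear, y to its left, z up. Two dark rails, 10 mm thick, rise to 86 mm above the table at y = +-88 mm, x = -40 to +110 mm. A round gauge lies at its rear.
- cover (a joint): Travel of the aluminium cover, 52 (x) x 166 (y) x 4 mm, that slides along the console's +x between the rails: 0 m = shut over the buttons, 0.075 m = fully open at its stop; starts at 0 to 0.025. At 0 it spans x = -26 to +26 mm of the console, fully open +49 to +101. Its top face is 85 mm above the table, 11 mm above the buttons. 2 N moves it; it stays where left.
- cover_tab (a point): Middle of the front face of the tab on the cover's near edge: an upright lip 120 mm wide (y), 10 mm thick, from 85 to 115 mm above the table. This point is 100 mm above the table, at x = -26 mm plus the cover's travel, y = 0 in the console frame. Push this face towards the console's +x; the tab's rear face is not to be touched.
- button_left (a joint): How far the left button is pressed: 0 = up, 0.008 m = fully down. Round, black, flat-topped spring button, 32 mm across, in a steel collar 48 mm across and 12 mm high; 1.5 N starts it, 5 N holds it fully down.
- button_right (a joint): The same for the right button, an equal one.
- button_left_top (a point): Centre of the top of the left button, at x = 0, y = +30 mm in the console frame, 74 mm above the table when up (12 mm above its collar), 66 mm when fully down. Under the cover until that is pushed open.
- button_right_top (a point): Centre of the top of the right button, at x = 0, y = -30 mm in the console frame, 60 mm from the left one; same heights.
- bowl: Small terracotta bowl, 84 mm across, 50 mm high, loose, standing beside the console; origin at the centre of its underside. Not to be moved.
- glaze_jar: Closed white jar, 60 mm across, 85 mm high, loose, beside the console; origin at the centre of its underside. Not to be moved.
- clay_weight: Wooden cylinder, 52 mm across, 50 mm high, loose, beside the console; origin at the centre of its underside. Not to be moved.

How it is judged (in metres and radians):
On the way, in this order (a step that is already met when the one before it is completed fails the run):
1. the cover is pushed fully open (value of joint cover above 0.068 m and value of joint each of button_left, button_right below 0.0015 m), for 0.2 s.
2. both buttons are held down together (value of joint each of button_left, button_right above 0.006 m), for 2.5 s.
3. both buttons are let up (value of joint each of button_left, button_right below 0.0015 m), for 0.2 s.
At the end, for the whole second after the job is handed in: The cover is open (beyond 66 of its 75 mm), both buttons are up again (within 1.5 mm) after having been held down together (each beyond 6 of 8 mm) without a break for 2.5 s, and bowl, jar and weight are within 20 mm of where they stood (all of step 3 and value of joint cover above 0.066 m and distance of each of bowl, glaze_jar, clay_weight from where it was at the start of the episode below 0.02 m); the robot touches nothing.
It fails at once if one button is pressed down while the other is up ((value of joint button_left above 0.006 m and value of joint button_right below 0.001 m) or (value of joint button_right above 0.006 m and value of joint button_left below 0.001 m)).
It fails at once if the tab is gripped (fingers on its rear face) (contact force between the fingers and cover_c2 above 2 N).
It fails at once if the bowl, jar or weight is moved, lifted or knocked (distance of any of bowl, glaze_jar, clay_weight from where it was at the start of the episode above 0.02 m).
It also fails if it takes over 53 s, if anything falls off the work surface, if the arm or the gripper's body presses on something with over 40 N, if the wrist force passes 120 N, or if a joint passes its speed limit or range.

## Working session

There is one attempt and no reset: what is moved stays moved. The work goes in short steps, each a Python script; the robot and the scene stay as the last script left them, time stands still between calls to the robot, and variables do not carry over. Pictures are saved under pics/ and viewed, and the job is handed in when it is done.

```bash
mkdir -p pics; ls; python3 - <<'E'
from plant import bot
import cv2
for n in("scene","top"):
    im=bot.camera(n); cv2.imwrite(f"pics/{n}0.png",cv2.cvtColor(im,cv2.COLOR_RGB2BGR))
    c=bot.get_calibration(n); print(n,c)
s=bot.read_state();print(s)
E
```

```text
pics
scene {'fx': 421.5696758767246, 'fy': 421.5696758767246, 'cx': 255.28463891457227, 'cy': 184.5657162928538, 'view': array([[ 3.52387641e-01,  9.35780425e-01,  1.17450935e-02,
        -3.01865259e+02],
       [-6.47917939e-01,  2.34892624e-01,  7.24588020e-01,
         3.13698692e+02],
       [ 6.75296450e-01, -2.62945720e-01,  6.89082182e-01,
        -1.46023709e+03],
       [ 0.00000000e+00,  0.00000000e+00,  0.00000000e+00,
         1.00000000e+00]])}
top {'fx': 443.7356124712949, 'fy': 443.7356124712949, 'cx': 259.8276533399376, 'cy': 191.71401938501137, 'view': array([[ 7.26691401e-02, -9.97354353e-01,  1.86854153e-03,
         4.15568959e+01],
       [ 9.71193983e-01,  7.11890940e-02,  2.27407915e-01,
        -6.09159362e+02],
       [-2.26939294e-01, -1.47108214e-02,  9.73797797e-01,
        -9.82094891e+02],
       [ 0.00000000e+00,  0.00000000e+00,  0.00000000e+00,
         1.00000000e+00]])}
{'t': 0.1, 'joint_pos': array([-9.66913394e-01,  3.59352665e-01,  1.11693112e-02, -2.77260860e-04,
       -1.22410616e+00, -2.88117065e-01]), 'qvel': array([-8.85851096e-04,  9.08258775e-05,  2.26236820e-03,  1.12638097e-03,
       -1.09008649e-03, -3.04682408e-04]), 'tau': array([-1.00826928e-03, -5.84163630e+01,  2.93752116e+01,  7.01552957e+00,
        1.01667762e-02, -5.00251053e-05]), 'tcp_pos': array([ 209.44376185, -641.18863347,  195.5060565 ]), 'eef_rot': array([-1.57181165e-01,  9.87569495e-01,  7.29786116e-04, -2.04453355e-04]), 'contact_force': array([ 0.37521913, -0.51964701,  0.14744496]), 'moment': array([-0.04429244,  0.02378061, -0.00219992]), 'width': 87.58426340787575}
```

View pics/scene0.png

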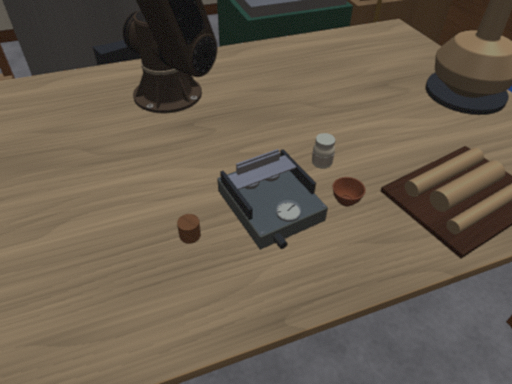

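View pics/top0.png

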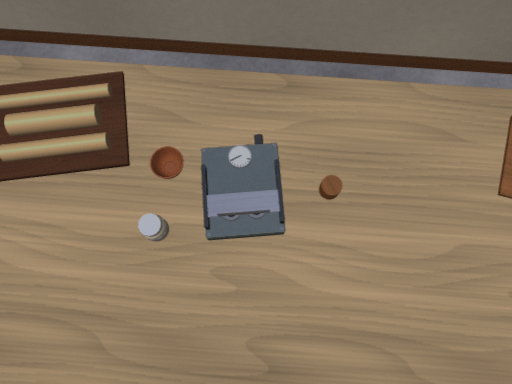

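The top view shows the console at about (243,190), with its front at the bottom, the cover partly open at (243,203) and the buttons showing at (231,216) and (258,213). The jar is at (152,226), the bowl at (167,162) and the weight at (331,186). Next I'll zoom in and measure the top edge of the console.

```bash
cat > h.py <<'E'
import numpy as np, cv2
from plant import bot
def ray(n,u,v):
    c=bot.get_calibration(n);V=c["view"];R=V[:3,:3];o=-R.T@V[:3,3]
    d=R.T@np.array([(u-c["cx"])/c["fx"],-(v-c["cy"])/c["fy"],-1.]);return o,d
def onz(n,u,v,z):
    o,d=ray(n,u,v);return o+d*(z-o[2])/d[2]
def proj(n,p):
    c=bot.get_calibration(n);V=c["view"];q=V[:3,:3]@np.asarray(p,float)+V[:3,3]
    return np.array([c["cx"]+c["fx"]*q[0]/-q[2],c["cy"]+c["fy"]*-q[1]/-q[2]])
E
python3 - <<'E'
from h import *
t=cv2.imread("pics/top0.png");s=cv2.imread("pics/scene0.png")
c=t[130:250,190:300];cv2.imwrite("pics/topz.png",cv2.resize(np.clip(c*1.8,0,255).astype('uint8'),None,fx=5,fy=5,interpolation=cv2.INTER_CUBIC)[:600])
c=s[145:255,205:335];cv2.imwrite("pics/scz.png",cv2.resize(np.clip(c*1.8,0,255).astype('uint8'),None,fx=5,fy=5,interpolation=cv2.INTER_CUBIC))
hsv=cv2.cvtColor(t,cv2.COLOR_BGR2HSV)
m=((hsv[...,0]>80)|(hsv[...,1]<60)).astype('uint8')*255
m[:100]=0;m[:,:190]=0;m[:,300:]=0;m[260:]=0
m=cv2.morphologyEx(m,cv2.MORPH_OPEN,np.ones((13,13)))
k=max(cv2.findContours(m,0,1)[0],key=cv2.contourArea)
r=cv2.minAreaRect(k);print(r,cv2.boxPoints(r),cv2.approxPolyDP(k,4,True)[:,0].tolist())
E
```

```text
((241.69529724121094, 190.83135986328125), (92.36680603027344, 80.05123138427734), 86.05481719970703) [[198.58702 147.51125]
 [278.44855 142.00356]
 [284.8036  234.15147]
 [204.94205 239.65916]] [[276, 144], [202, 148], [207, 238], [282, 233]]
```

```bash
sleep 0
```

```text
(no output)
```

View pics/topz.png

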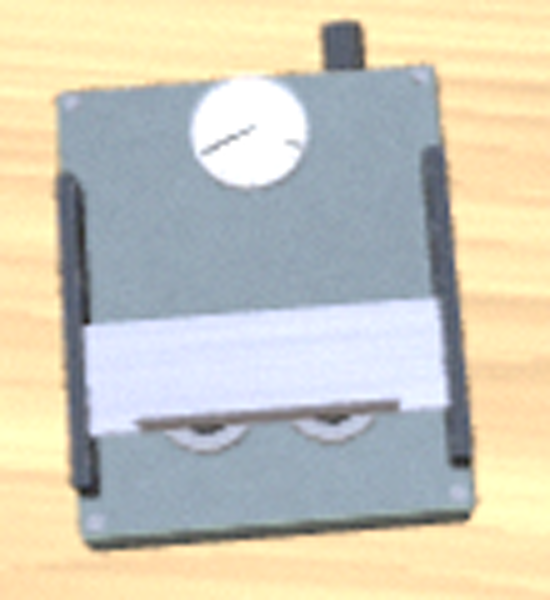

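View pics/scz.png

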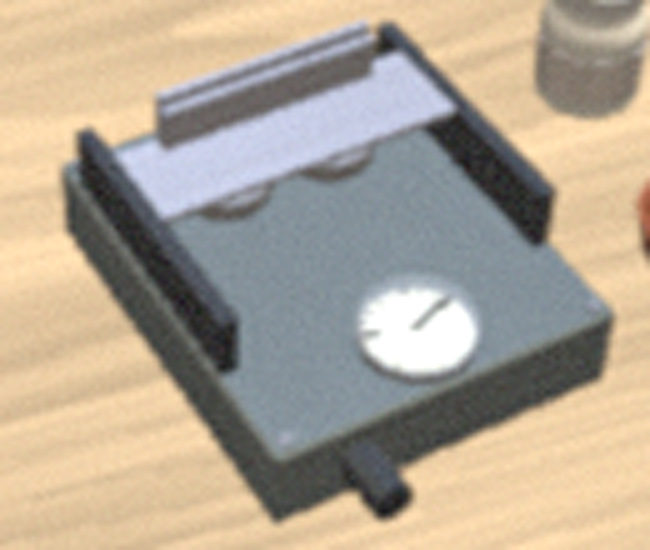

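```bash
cat >> h.py <<'E'
def fit(src,dst):
    a=src-src.mean(0);b=dst-dst.mean(0)
    th=np.arctan2((a[:,0]*b[:,1]-a[:,1]*b[:,0]).sum(),(a*b).sum())
    R=np.array([[np.cos(th),-np.sin(th)],[np.sin(th),np.cos(th)]]);return th,dst.mean(0)-R@src.mean(0),R
E
python3 - <<'E'
from h import *
Z=lambda x,y,ox,oy:((x+.5)/5-.5+ox,(y+.5)/5-.5+oy)
M={'RL':(165,95),'RR':(165,-95),'FR':(-60,-95),'FL':(-60,95)}
T={'RL':(58,93),'RR':(433,67),'FR':(468,513),'FL':(88,540)}
S={'RL':(610,318),'RR':(278,458),'FR':(70,170)}
for n,D,o in(("top",T,(190,130)),("scene",S,(205,145))):
    P=np.array([onz(n,*Z(*D[k],*o),50)[:2] for k in D]);m=np.array([M[k] for k in D],float)
    th,t,R=fit(m,P);print(n,th,t,"res",(P-(m@R.T+t)).round(1).tolist(),"d",np.linalg.norm(np.diff(P,axis=0),axis=1))
    inv=lambda p:R.T@(p[:2]-t)
    if n=="top":
        print("tab top front corners z115",[inv(onz(n,*Z(*q,*o),115)).round(1) for q in((137,428),(400,408))])
        print("cover rear z85",[inv(onz(n,*Z(*q,*o),85)).round(1) for q in((85,325),(440,298))])
        print("gauge z~55",inv(onz(n,*Z(249,131,*o),52)))
        for nm,u,v,z in(("jar",149,222,85),("bowl",167,162,50),("weight",332,183,50)):
            p=onz(n,u,v,z);print(nm,p.round(),inv(p).round())
    else:
        print("tab top rear edge",[inv(onz(n,*Z(*q,*o),115)).round(1) for q in((158,105),(372,38))])
        print("cover rear z85",[inv(onz(n,*Z(*q,*o),85)).round(1) for q in((168,218),(460,108))])
        print("rails top z86",[inv(onz(n,*Z(*q,*o),86)).round(1) for q in((84,133),(236,322),(388,26),(552,190))])
E
```

```text
top 0.14955457787548812 [560.36583011 121.98867838] res [[-0.5, -1.7], [-1.7, 2.0], [-0.1, 4.7], [2.3, -5.0]] d [186.17823568 223.0660384  180.0220817 ]
tab top front corners z115 [array([-18.7,  58.3]), array([-18.6, -59.9])]
cover rear z85 [array([37.4, 82.3]), array([ 37.7, -84. ])]
gauge z~55 [136.76502304   0.45810083]
jar [511. 335.  85.] [-17. 218.]
bowl [667. 319.  50.] [135. 179.]
weight [644. -87.  50.] [  51. -219.]
scene 0.14510121791848515 [565.07476262 123.39168381] res [[-2.0, -5.7], [-3.8, 2.4], [5.8, 3.3]] d [181.73938566 215.40789132]
tab top rear edge [array([-10.4, -62.9]), array([-5.4, 54.7])]
cover rear z85 [array([ 33.7, -80.8]), array([32.4, 85.4])]
rails top z86 [array([-38.9, -90.1]), array([109.2, -85.1]), array([-39.7,  87.1]), array([105.1,  91. ])]
```

Both views agree to a few mm: the origin is near (562, 122.5), yaw is about 0.148 and travel about 9 mm. The gauge lands at y≈0 and the tab spans ±59, as it should. I'll set the fingers 60 mm apart on centres (opening 39 mm) and approach in front of the tab.

```bash
cat >> h.py <<'E'
TH=0.148; O=np.array([562.,122.5])
RC=np.array([[np.cos(TH),-np.sin(TH)],[np.sin(TH),np.cos(TH)]])
def W(x,y,z): return np.array([*(O+RC@[x,y]),z])
def C(p): return np.array([*(RC.T@(np.asarray(p)[:2]-O)),p[2]])
Q=np.array([-np.sin(TH/2),np.cos(TH/2),0,0])
def st():
    s=bot.read_state();print("t%.2f"%s["t"],"con",C(s["tcp_pos"]).round(1),"F",(RC.T@s["contact_force"][:2]).round(1),s["contact_force"][2].round(1),"w%.1f"%s["width"]);return s
E
python3 - <<'E'
from h import *
print(bot.solve_ik(W(-70,0,190),Q),bot.solve_ik(W(0,0,66),Q))
bot.move_gripper(39)
bot.move_ptp(W(-65,0,190),Q);st()
bot.line_to(W(-65,0,98),150);st()
for n in("scene","top"):
    im=bot.camera(n)[120:270,180:340];cv2.imwrite(f"pics/{n}1.png",cv2.resize(cv2.cvtColor(cv2.convertScaleAbs(im,alpha=1.8),4),None,fx=4,fy=4,interpolation=2))
E
```

```text
[ 0.61311444  0.08217897 -0.36417994  0.         -1.12443742 -2.03591077] [ 0.55457706  0.31438122 -0.38003093  0.         -0.87638418 -1.97737339]
t3.90 con [-64.9  -0.5 190. ] F [1.1 0.3] -0.5 w39.0
t4.67 con [-64.3   0.   98.7] F [0.9 0.4] 0.0 w39.2
```

View pics/scene1.png

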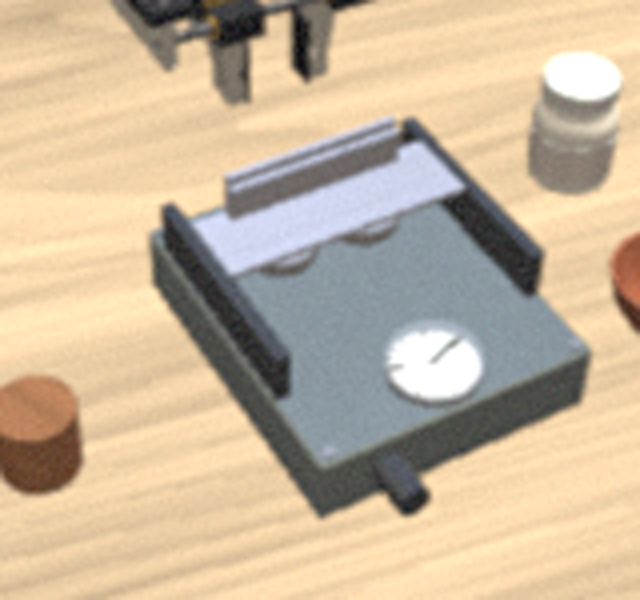

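View pics/top1.png

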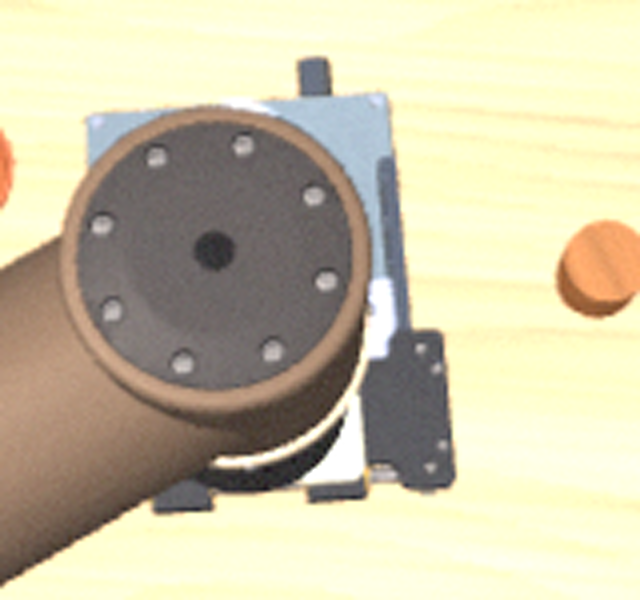

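In the scene view the two fingertips hang in front of the tab, at about (238,100) and (315,78) in the zoomed picture. I'll check those against projection, then push in steps while watching the force.

```bash
python3 - <<'E'
from h import *
for y in(-30,30): print(((proj("scene",W(-64.5+9.5,y,98.7))-[180,120])*4).round())
bot.line_to(W(-40,0,98),80);st()
bot.line_to(W(-28,0,98),40);st()
for x in(-15,0,15,28,33):
    bot.line_to(W(x,0,98),50);s=st()
E
```

```text
[236. 143.]
[319. 114.]
t5.23 con [-39.9  -0.1  97.7] F [-0.2  0.4] 0.1 w39.0
t5.68 con [-28.   -0.   97.9] F [-0.1  0.5] 0.6 w38.9
t6.09 con [-14.9  -0.   97.8] F [-0.3  0.1] -1.1 w38.8
t6.54 con [ 0.1 -0.1 97.8] F [-0.7  0.5] -0.5 w38.8
t6.99 con [15.1 -0.  97.8] F [-0.7 -0.6] -0.6 w39.3
t7.40 con [28.1 -0.  97.8] F [-0.9  0.5] 0.2 w39.0
t7.65 con [33.2 -0.  97.9] F [-0.6 -0.1] 0.0 w39.2
```

The forces barely show contact, and the fingertips appeared about 10 px above their projection. I'll look again before going on.

```bash
python3 - <<'E'
from h import *
for n in("scene","top"):
    im=bot.camera(n)[120:270,180:340];cv2.imwrite(f"pics/{n}2.png",cv2.resize(cv2.cvtColor(cv2.convertScaleAbs(im,alpha=1.8),4),None,fx=4,fy=4,interpolation=2))
p=bot.read_state()["tcp_pos"]
for y in(-40,-20,20,40): print(((proj("scene",p+W(9.5,y,0)-W(0,0,0))-[180,120])*4).round())
E
```

```text
[297. 241.]
[326. 230.]
[383. 209.]
[411. 198.]
```

View pics/scene2.png

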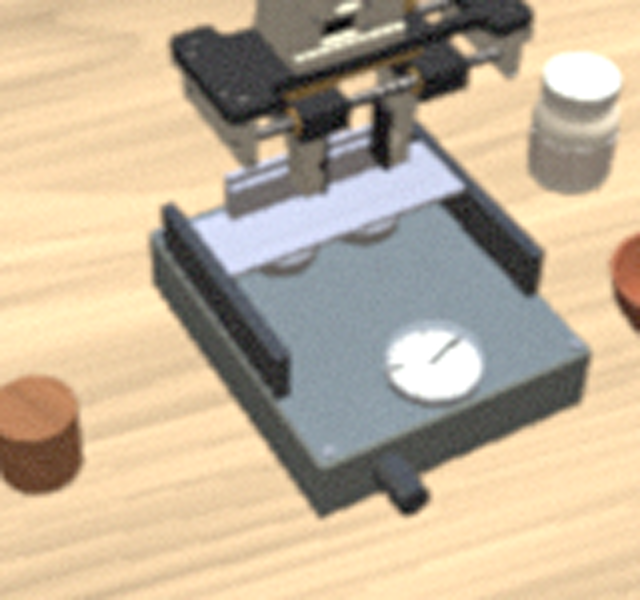

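```bash
python3 - <<'E'
from h import *
for n in("scene","top"):
    c=bot.get_calibration(n);V=c["view"];print(n,"cam",(-V[:3,:3].T@V[:3,3]).round(), "base",proj(n,[0,0,0]).round(), "start tcp",proj(n,[209,-641,196]).round())
print("base seen",onz("scene",168,95,0).round())
s=bot.read_state();print(s["joint_pos"].round(3),s["tcp_pos"],s["eef_rot"].round(3))
u=lambda x,y:(x/4+180,y/4+120)
for q in((312,195),(395,165)):
    for z in(98,110,120,130,140,150): print(q,z,C(onz("scene",*u(*q),z)).round(1))
E
```

```text
scene cam [1296. -175.  782.] base [168.  94.] start tcp [-88. 114.]
top cam [ 366.   70. 1095.] base [279. 467.] start tcp [632. 410.]
base seen [ 6. -2.  0.]
[ 0.532  0.329 -0.271 -0.    -0.971 -1.955] [594.56439383 127.33986484  97.95165207] [-0.074  0.997  0.    -0.   ]
(312, 195) 98 [ 10.9 -12.1  98. ]
(312, 195) 110 [ 22.6 -19.  110. ]
(312, 195) 120 [ 32.4 -24.7 120. ]
(312, 195) 130 [ 42.2 -30.4 130. ]
(312, 195) 140 [ 52.  -36.1 140. ]
(312, 195) 150 [ 61.8 -41.8 150. ]
(395, 165) 98 [10.8 47.6 98. ]
(395, 165) 110 [ 22.6  39.7 110. ]
(395, 165) 120 [ 32.4  33.1 120. ]
(395, 165) 130 [ 42.2  26.5 130. ]
(395, 165) 140 [ 52.   19.9 140. ]
(395, 165) 150 [ 61.8  13.4 150. ]
```

View pics/top2.png

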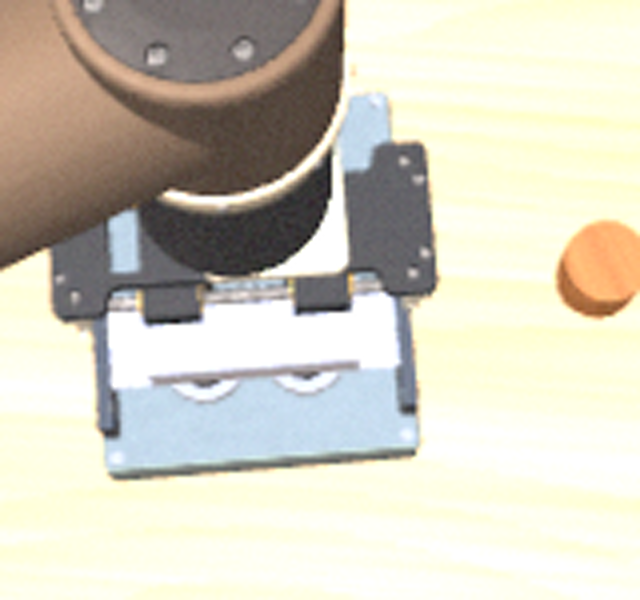

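Intersecting the fingertip rays with y symmetry (mid y=0, 57 mm apart) puts the real tips at x≈+40, z≈128. That is about 30 mm higher than the reported TCP, so the fingers passed over the tab, and the cover hasn't moved. I'll back out high, go lower in front of the tab, and measure the tip height there by vision.

```bash
python3 - <<'E'
from h import *
bot.line_to(W(33,0,115),150)
bot.line_to(W(-75,0,115),200)
bot.line_to(W(-75,0,70),120);st()
im=bot.camera("scene")[100:220,180:340];cv2.imwrite("pics/scene3.png",cv2.resize(cv2.cvtColor(cv2.convertScaleAbs(im,alpha=1.8),4),None,fx=5,fy=5,interpolation=2))
E
```

```text
t9.23 con [-74.5  -0.1  69.9] F [0.7 0.1] 1.0 w39.0
```

View pics/scene3.png

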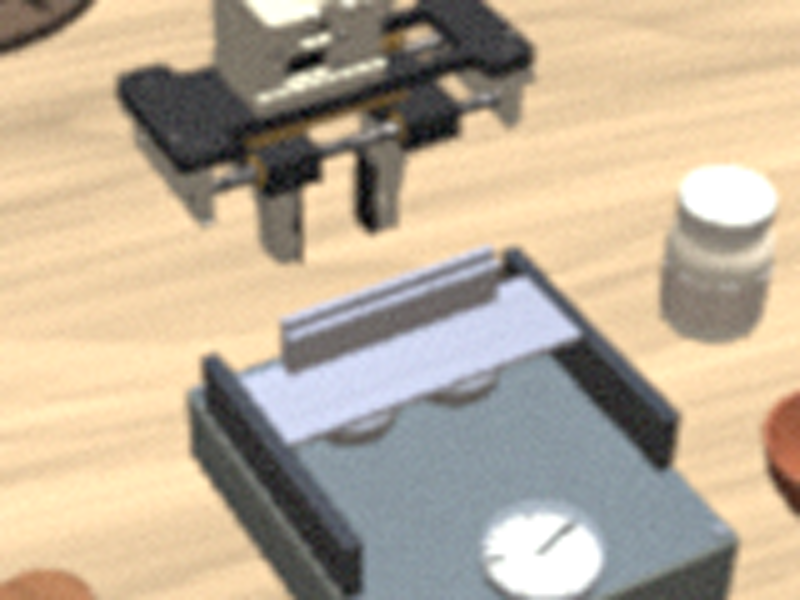

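```bash
python3 - <<'E'
from h import *
for q in((282,258),(387,228)):
    o,d=ray("scene",(q[0]+.5)/5-.5+180,(q[1]+.5)/5-.5+100)
    oc=RC.T@(o[:2]-O);dc=RC.T@d[:2]
    for x in(-85,-75,-65):
        t=(x-oc[0])/dc[0];print(q,x,"y",(oc[1]+t*dc[1]).round(1),"z",(o[2]+t*d[2]).round(1))
E
```

```text
(282, 258) -85 y -23.6 z 89.2
(282, 258) -75 y -28.6 z 98.3
(282, 258) -65 y -33.5 z 107.3
(387, 228) -85 y 39.0 z 85.6
(387, 228) -75 y 33.3 z 94.7
(387, 228) -65 y 27.5 z 103.8
```

Tip height is about 100–105 at a reported 70, so the offset is about +30–35 mm, matching the first measurement. That sits within the tab's 85–115 range, so I'll push in steps here.

```bash
python3 - <<'E'
from h import *
bot.line_to(W(-75,0,67),60)
bot.line_to(W(-42,0,67),100);st()
for x in(-30,-20,-10,0,10,20,28):
    bot.line_to(W(x,0,67),45);s=st()
    if abs((RC.T@s["contact_force"][:2])[0])>12: break
im=bot.camera("scene")[100:220,180:340];cv2.imwrite("pics/scene4.png",cv2.resize(cv2.cvtColor(cv2.convertScaleAbs(im,alpha=1.8),4),None,fx=5,fy=5,interpolation=2))
E
```

```text
t10.02 con [-42.3  -0.2  66.7] F [-1.8  0.4] 0.1 w39.2
t10.43 con [-30.   -0.   66.9] F [-0.7  0.5] -0.0 w38.8
t10.81 con [-19.6   0.   66.9] F [-0.1  0.7] -0.7 w39.0
t11.18 con [-9.4  0.1 67. ] F [-0.2  0.1] 0.1 w39.3
t11.56 con [ 0.7  0.  67. ] F [-0.4  0.3] -0.4 w39.0
t11.93 con [10.6  0.  67. ] F [0.7 0.3] -0.3 w38.9
t12.31 con [20.6  0.  66.9] F [-1.2 -0.7] 0.2 w38.9
t12.63 con [28.6  0.  67. ] F [-0.2  0.6] -0.1 w39.1
```

View pics/scene4.png

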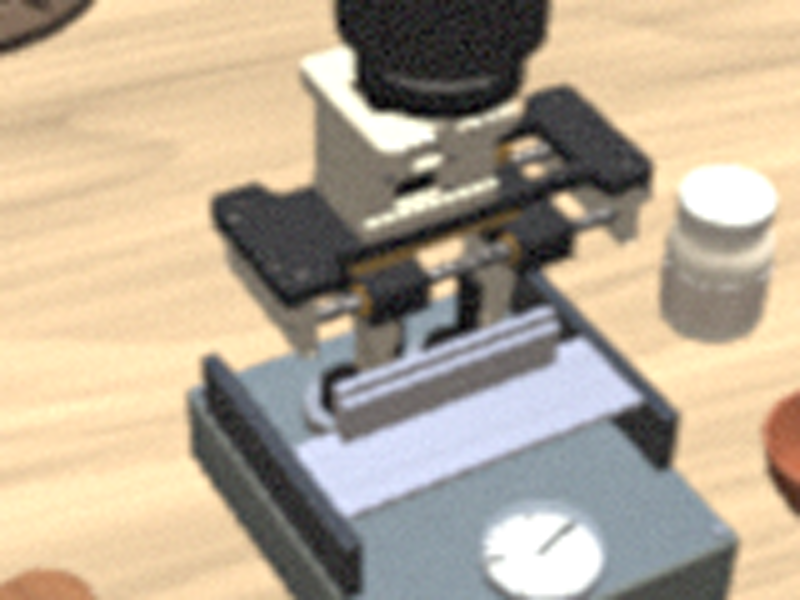

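The cover is sliding: its rear edge is now at (358,515)–(645,400) in the zoom, and the black buttons are appearing in front of the tab. Now I'll measure the travel and continue to the stop.

```bash
python3 - <<'E'
from h import *
z=lambda q:((q[0]+.5)/5-.5+180,(q[1]+.5)/5-.5+100)
for q in((290,443),(583,330),(358,515),(645,400)): print(q,(C(onz("scene",*z(q),85))-[26,0,0]).round(1))
for x in(33,36,38,40,42,44,46):
    bot.line_to(W(x,0,67),30);s=st()
    if (RC.T@s["contact_force"][:2])[0]<-8: break
im=bot.camera("scene")[100:220,180:340];cv2.imwrite("pics/scene5.png",cv2.resize(cv2.cvtColor(cv2.convertScaleAbs(im,alpha=1.8),4),None,fx=5,fy=5,interpolation=2))
E
```

```text
(290, 443) [ 10.  -81.7  85. ]
(583, 330) [ 7.5 86.1 85. ]
(358, 515) [ 67.1 -76.1  85. ]
(645, 400) [65.5 84.2 85. ]
t13.00 con [33.3 -0.  67. ] F [0.  0.2] 0.1 w38.9
t13.25 con [36.2  0.  67. ] F [-0.6 -0.6] -0.1 w38.9
t13.50 con [38.1 -0.  67. ] F [-0.6 -0.9] 0.5 w38.9
t13.75 con [38.9 -0.1 66.8] F [-5.9  0.5] 2.6 w39.0
t14.00 con [38.9 -0.2 66.7] F [-11.2   2.1] 7.2 w39.2
```

View pics/scene5.png

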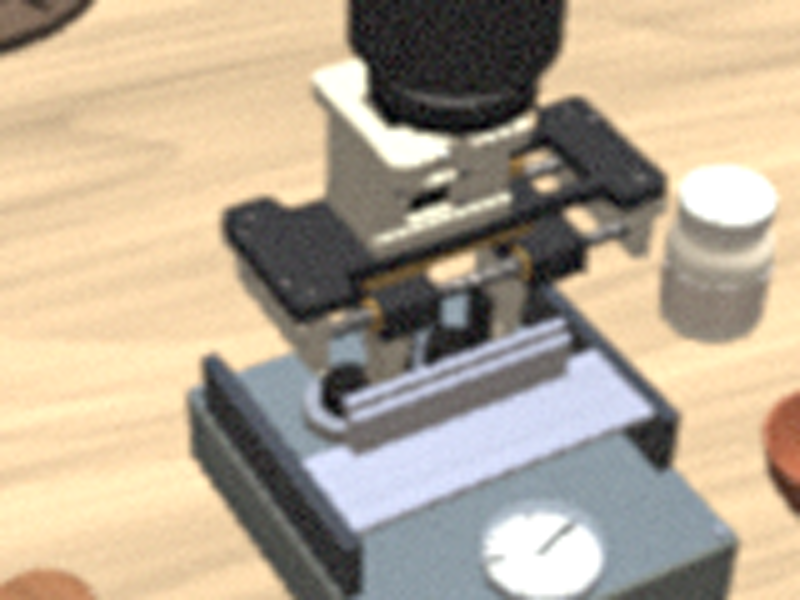

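The stop was reached at TCP x=38.9 (39.5 expected), with force rising to 11 N. Next I'll retreat and check the button positions.

```bash
python3 - <<'E'
from h import *
bot.line_to(W(25,0,68),80)
bot.line_to(W(-70,0,75),150);st()
im=bot.camera("scene")[100:220,180:340];cv2.imwrite("pics/scene6.png",cv2.resize(cv2.cvtColor(cv2.convertScaleAbs(im,alpha=1.8),4),None,fx=5,fy=5,interpolation=2))
print([((proj("scene",W(0,y,74))-[180,100]+.5)*5-.5) .round() for y in(-30,30)],[((proj("scene",W(0,y,62))-[180,100]+.5)*5-.5) .round() for y in(-54,54)])
E
```

```text
t15.20 con [-68.9   0.3  75.3] F [-0.4  0.1] 0.3 w38.5
[array([349., 380.]), array([453., 343.])] [array([307., 414.]), array([492., 346.])]
```

View pics/scene6.png

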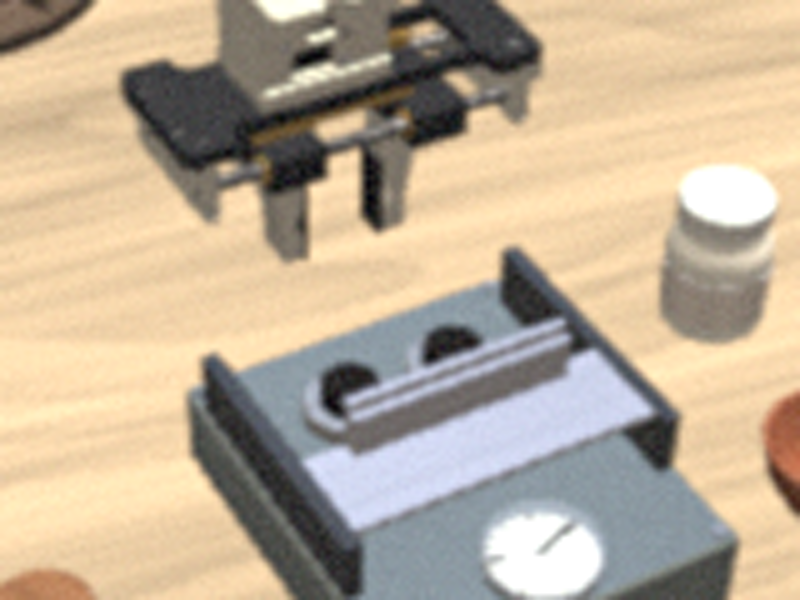

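The buttons are at (349,385) and (452,345) in the zoom, within 5 px of their predictions, and the cover is at its stop. Next I'll lower onto both buttons in steps, watching Fz.

```bash
python3 - <<'E'
from h import *
bot.move_gripper(39)
bot.line_to(W(0,0,75),150)
bot.line_to(W(0,0,52),80);st()
z=52
while z>20:
    z-=2; bot.line_to(W(0,0,z),25);s=st()
    if s["contact_force"][2]>16: break
    if s["t"]>30: break
im=bot.camera("scene")[100:220,180:340];cv2.imwrite("pics/scene7.png",cv2.resize(cv2.cvtColor(cv2.convertScaleAbs(im,alpha=1.8),4),None,fx=5,fy=5,interpolation=2))
print(z)
E
```

```text
t16.52 con [-0.5 -0.1 51.8] F [-0.5 -0.1] 0.6 w39.0
t16.77 con [ 0.1  0.1 50.2] F [-0.7  0.4] -0.5 w39.3
t17.02 con [-0.1 -0.  47.9] F [-0.4 -0.1] 0.5 w39.0
t17.27 con [-0.1 -0.  45.8] F [1.4 0. ] 0.2 w39.2
t17.52 con [ 0.3  0.1 44.2] F [0.5 0.1] 0.6 w39.2
t17.77 con [ 0.3  0.1 42.3] F [-0.4  0.1] 3.8 w38.9
t18.02 con [ 0.3  0.1 40.4] F [-1.1 -0.1] 5.4 w39.2
t18.27 con [ 0.3  0.1 38.5] F [-1.3  1.4] 6.4 w38.7
t18.52 con [ 0.3  0.1 36.7] F [-1.2  0.9] 9.0 w39.3
t18.77 con [ 0.4  0.  36. ] F [-6.1  0.8] 19.9 w39.3
34
```

View pics/scene7.png

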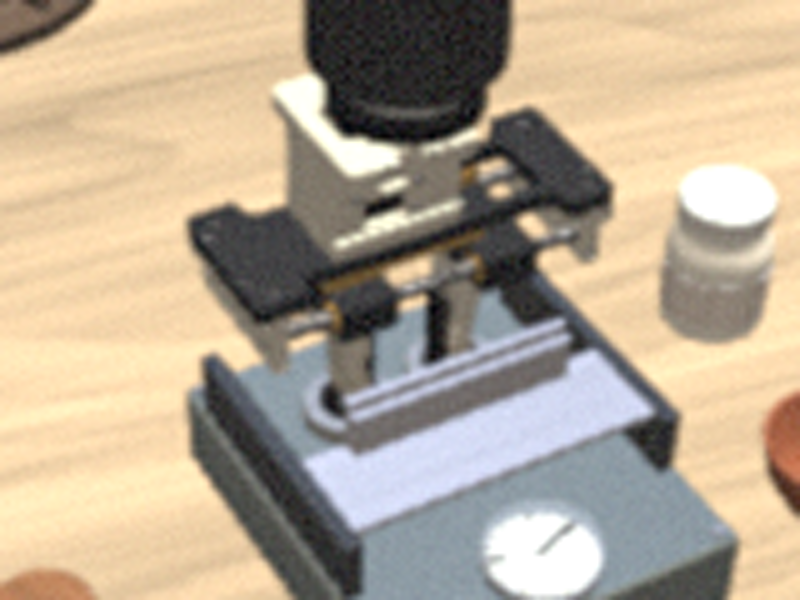

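First contact was at about 44 and the hard stop at 36, which is 8 mm of travel. The force profile of 3→9→20 N fits two springs bottoming together, and the fingers stand on the buttons. I'll hold, release straight up, and retreat.

```bash
python3 - <<'E'
from h import *
bot.pause(1.7);st();bot.pause(1.8);st()
bot.line_to(W(0,0,52),40);st();bot.pause(.4)
bot.line_to(W(0,0,75),80)
bot.line_to(W(-80,0,110),150)
bot.line_to(W(-130,0,190),150);st()
for n in("scene","top"):
    im=bot.camera(n)[120:270,180:340];cv2.imwrite(f"pics/{n}8.png",cv2.resize(cv2.cvtColor(cv2.convertScaleAbs(im,alpha=1.8),4),None,fx=4,fy=4,interpolation=2))
im=bot.camera("scene");a=cv2.imread("pics/scene0.png")
b=cv2.cvtColor(im,4)
for nm,(x,y,w,h) in dict(jar=(305,130,36,40),bowl=(328,174,42,36),weight=(172,210,34,36)).items():
    f=lambda i:np.float32(cv2.cvtColor(i[y:y+h,x:x+w],6));print(nm,cv2.phaseCorrelate(f(a),f(b)))
E
```

```text
t20.52 con [ 0.4  0.  36. ] F [-6.5  1. ] 19.5 w39.0
t22.32 con [ 0.4  0.  35.9] F [-6.4  0.6] 19.7 w39.2
t22.93 con [-0.4 -0.1 51.5] F [0.3 0.2] -0.2 w38.9
t25.27 con [-130.     0.   189.3] F [-0.8  0. ] 0.9 w39.0
jar ((0.026281912073596203, 0.14800350338807533), 0.8917244831720988)
bowl ((0.41373845810612053, 0.027452886927815), 0.9750803405855909)
weight ((0.20312068782531867, 0.009568188441431147), 0.9439927192381871)
```

View pics/scene8.png

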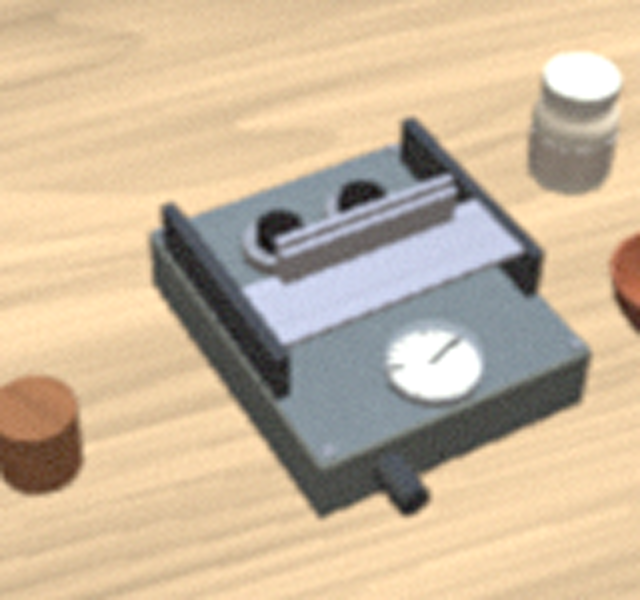

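The cover is open with its rear edge at (285,345)–(525,248), both buttons look raised at (280,230) and (360,195), and the bowl, jar and weight are within 0.5 px of where they started. I'll hand the job in.

```bash
python3 - <<'E'
from h import *
z=lambda q:(q[0]/4+180,q[1]/4+120)
for q in((285,345),(525,248)): print((C(onz("scene",*z(q),85))-[26,0,0]).round(1))
bot.close_job()
E
```

```text
[ 77.2 -81.5  85. ]
[75.6 85.  85. ]
the job is handed in; nothing more can be done
```

The cover is open, both buttons were held down together for about 3.5 s and then let up, and I handed the job in at about 25 s of the 53 s allowed. The hand-in gives no verdict, so these are my own last checks:

- **Cover:** I pushed it until it stopped, with the push force rising to about 11 N. In the last picture its travel measures about 76 ± 2 mm, against 75 mm for fully open.
- **Buttons:** both fingertips went down 8 mm from first touch to a hard stop. They held there at a steady 20 N in total, then came straight up. Both buttons look raised in the last picture.
- **Bowl, jar and weight:** each is within 0.5 px of where it appeared at the start.
- **Robot:** it ended clear of the console, with a contact force of about 1 N (noise level).

**What disagreed:**
- **TCP height:** the real fingertips were about 30 mm higher than the reported TCP. My first push therefore passed over the tab without touching anything. I measured the offset in the pictures, went back over the tab and pushed at the corrected height. The height at which the fingers met the buttons confirmed the offset.
- **Force reading:** it did not clearly show the cover's 2 N sliding force, so I confirmed that the cover was moving from pictures.

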